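# Check a sash for square with a slide rule

## Robot

A 6-joint arm with a two-finger parallel gripper is mounted at the origin on a cart in front of the work surface, level with it; the furniture and walls round the work are solid. World frame = base frame: x ahead of the robot, y to its left, z up, the work surface at z = 0. Lengths are in m, angles in rad, forces in N, time in s.
With the tool pointing down it reaches from about 0.35 to 0.775 m from the base axis. Payload 5.5 kg.
Tool frame: the origin (TCP) lies between the finger pads; the fingertips stand 8 mm ahead of it and the grasp point (between the pads) lies 11 mm behind it; z points along the fingers, y is the line along which they close (so a half turn about z gives the same grasp; the last joint's range is limited). The gripper opens to 85 mm and grips with 20 to 120 N. Pads are 22 mm wide; open, the fingers measure 114 mm over their backs; the gripper's body (76 mm by 85 mm) begins 54 mm behind the grasp point. The pads swing forward as they close: fully open they stand 13 mm farther back than shut.
Start: joints at [-1.404, 0.313, 0.046, 1.304, 0, 1.431], TCP at [0.174, -0.548, 0.239] pointing down, gripper open.
Joint ranges: [-2.76, 2.76], [-0.86, 1.69], [-1.03, 1.26], [-2.2, 2.34], [-1.47, 1.5], [-3.14, 3.14]. Speed limits (rad/s): [2.57, 2.57, 3.14, 3.14, 3.14, 3.14].

## Interface

Orientations are given as a unit quaternion [w, x, y, z].
In Python, from workcell import status, vision, job gives the robot as it stands. The module is installed in compiled form; this text tells all that it offers.
- The arm moves only by the tool apply_moves, never from a script. Its argument "moves" is one flat list of numbers, 6 for each row, row after row: the shift along the world's x, y, z in units of 25 mm (1.0 is 25 mm), then the turn, a rotation vector about the world's x, y, z in rad. In form: [x, y, z, rx, ry, rz, x, y, z, rx, ry, rz, ...]. A call has 1 to 20 rows; each row is the pose to reach, as a shift and turn from the pose commanded when the call began; what a row does not reach only later rows make up. A row lasts 1/12 s, in which the tool goes at most 41.7 mm and 7.16 degrees, less where a joint would pass 70% of its speed; a pose out of reach is approached as far as the arm can. A call with a gripper value outside its range is refused whole. "claw" is the opening in per cent of the stroke, from 0 (shut) to 100 (fully open), set as the call begins (left out, the last holds). The fingers move at their own pace and stop on an object; "newtons" is the grip in N (left out, the last holds). Time passes only in rows, so rows that repeat a pose let the fingers close. It gives the time, the measured TCP pose, the force, the opening and the grip force at its end, in the units of the state.
- status.get_state(): the state, without advancing time (a new reading comes with each control period).
- vision.read_camera(name): name is "side" or "top"; returns a dict with "image" (384x512x3 uint8, blue, green, red), "camera_matrix" (3x3 intrinsics, pixels), "dist_coeffs" ([k1, k2, p1, p2, k3] as OpenCV has them; the pictures are not rectified), "camera_from_world" (4x4, takes a point from world to camera coordinates). Camera axes: x right, y down, z forward; pixel columns grow to the right and rows downward; lengths in m; the calibration is good to about 2 mm. A picture is of the moment at which its call begins. There is no depth.
- job.hand_in(): hands the job in; it is judged then, once.
The state is a dict: "clock": time; "joint_pos": joint angles; "qvel": joint speeds; "tau": joint torques, N m; "tcp_pos": TCP position; "orientation": TCP orientation; "wrist_force": force on the tool from outside, world axes, zero at the start; "ft_torque": the same for the moment, N m; "finger_gap": finger opening in m; "grip_force": force on a finger pad.
Only numpy, scipy, OpenCV 4.12 (cv2) and the standard library are available. Lean on these libraries where they do the work, as an engineer would, in place of code of your own. Each camera call takes 0.05 s, during which the arm holds its last target. There are 200 camera calls.

## Task

Check the little grey aluminium sash for square with the slide rule: laid flat inside it, run the slide out until both end pins bear in opposite corners with light pressure, first across the two blue-dot corners, then across the two yellow-dot corners. Compare the two lengths and leave the rule lying in the longer diagonal, its pins still in those corners (within 2 mm of each other they count as equal, and either will do). Be gentle: never push the rule against the sash with more than about 2.5 kg, and leave the vial, timer, lens mount and clamp where they are.

Things in the scene. Friction and masses are not known exactly. Their poses are not given: they have to be found in the camera images.
- rule: extending slide rule for inside measurement, lying flat, 0.34 kg: a pale wooden stock 122 long x 16 wide x 12 mm high with a steel pin (10 mm diameter, upright, 1 to 12 mm above the underside) on a narrow neck behind it and a steel slide in it that carries the other pin and a red grip fin. Origin: centre of the stock's underside; x along the rule toward the sliding pin, z up
- rule_slide (a joint): how far the slide is out, 0 to 0.040 m with hard stops; pin centre to pin centre is 0.166 m + this value. It slides with about 0.5 N of friction and stays where it is left. Pushed back beyond 0 it takes the whole rule along; run out, the stock stays behind only while it bears on the bench (about 3 N pressed down on the fin is plenty)
- rule_heel (a point): centre of the fixed pin, 83 mm behind the stock's centre, 6 mm above the underside. Bearing on the bench the rule drags with several newtons, which can pass for contact; carried 2 to 4 mm above it, its pins still meet the walls and nothing drags
- rule_tip (a point): centre of the sliding pin, 83 mm + slide value ahead of the stock's centre, 6 mm above the underside
- rule_grip (a point): on the slide's red grip fin, at the height to grip it: 34 mm above the rule's underside, 97 mm behind the sliding pin (14 mm behind the stock's centre at slide 0). The fin is 30 mm long (along the rule's x), 10 mm thick (y) and spans 15 to 45 mm above the underside, on a 15 mm wide foot whose top is 15.5 mm above the underside; the whole rule can be lifted and turned by it
- sash: grey-painted four-bar aluminium frame screwed to the bench by two tabs on its near rail; bars 12 mm wide, 14 mm high, inner opening 160 mm (y) by 120 mm (x). Origin: centre of the opening, on the bench; x away from the near rail, y toward the left. Its far rail is displaced sideways along y by an unknown amount up to 7 mm either way (the side bars lean with it), so one diagonal is longer; pin-centre diagonals run from 0.180 to 0.192 m. It does not move in normal use
- corner_near_left (a point): seat point of the near left inner corner as seen from the robot (blue dot): the centre of a 10 mm pin touching both walls of that corner, 5 mm in from each wall, 6 mm above the bench
- corner_far_right (a point): seat point of the far right inner corner as seen from the robot (blue dot): the centre of a 10 mm pin touching both walls of that corner, 5 mm in from each wall, 6 mm above the bench
- corner_near_right (a point): seat point of the near right inner corner as seen from the robot (yellow dot): the centre of a 10 mm pin touching both walls of that corner, 5 mm in from each wall, 6 mm above the bench
- corner_far_left (a point): seat point of the far left inner corner as seen from the robot (yellow dot): the centre of a 10 mm pin touching both walls of that corner, 5 mm in from each wall, 6 mm above the bench
- vial: white-capped glass vial, 27 mm diameter, 57 mm high, bystander left of the sash; origin centre of its underside
- timer: white kitchen-style timer, 62x62x18 mm, bystander on the right; origin centre of its underside
- lens_mount: lens in a ring on a post and foot, 50x70x120 mm, bystander behind; origin centre of its underside
- clamp: small blue G-clamp lying flat, 99x75x14 mm, bystander behind the sash on the left; origin centre of its underside

How it is judged:
By the outcome, as a careful person would: the job done as asked, in the order asked, and still so for the second after the job is handed in, with the robot touching nothing.
It also fails if it takes over 72 s, if anything falls off the work surface, if the arm or the gripper's body presses on something with over 40 N, if the wrist force passes 120 N, or if a joint passes its speed limit or range.

## Working session

There is one attempt and no reset: what is moved stays moved. The work goes in short steps, Python scripts to look and compute and a tool call to move; the robot and the scene stay as the last step left them, time stands still between calls to the robot, and variables do not carry over. Pictures are saved under pics/ and viewed, at most 10 in all, crops included, and the job is handed in when it is done.

Besides the shell and the picture viewer there is one more tool, called after "Request:" as a command line: name --argument value ..., lists and objects as JSON in quotes. apply_moves: Moves the arm, as the interface text tells. Its arguments: {"type":"object","properties":{"moves":{"type":"array","items":{"type":"number"}},"claw":{"type":"number"},"newtons":{"type":"number"}},"required":["moves"]}

```bash
mkdir -p pics
cat > h.py <<'E'
import numpy as np,cv2
from workcell import status,vision
def snap(n):
    return vision.read_camera(n)
def ray(c,px,z):
    K=np.array(c["camera_matrix"]);d=np.array(c["dist_coeffs"]);T=np.array(c["camera_from_world"])
    u=cv2.undistortPoints(np.array(px,float).reshape(-1,1,2),K,d).reshape(-1,2)
    R=T[:3,:3];o=-R.T@T[:3,3]
    v=np.c_[u,np.ones(len(u))]@R
    return o+v*((z-o[2])/v[:,2])[:,None]
def proj(c,P):
    T=np.array(c["camera_from_world"])
    return cv2.projectPoints(np.array(P,float).reshape(-1,1,3),cv2.Rodrigues(T[:3,:3])[0],T[:3,3],np.array(c["camera_matrix"]),np.array(c["dist_coeffs"]))[0].reshape(-1,2)
E
python3 - <<'E'
from h import *
for n in("top","side"):
    c=snap(n);cv2.imwrite(f"pics/{n}0.png",cv2.resize(c["image"],(800,600),interpolation=cv2.INTER_CUBIC))
    T=np.array(c["camera_from_world"]);print(n,-T[:3,:3].T@T[:3,3],T[:3,:3].round(2).tolist())
print(status.get_state())
E
```

```text
top [ 0.43483232 -0.06455416  1.58004453] [[-0.0, -1.0, 0.01], [-1.0, -0.0, -0.09], [0.09, -0.01, -1.0]]
side [0.10271325 0.93985995 0.48883098] [[-0.91, -0.41, -0.02], [-0.13, 0.33, -0.93], [0.39, -0.85, -0.35]]
{'clock': 0.1, 'joint_pos': array([-1.40361119e+00,  3.13897771e-01,  4.51373219e-02,  1.30359493e+00,
        4.14180170e-05,  1.43121371e+00]), 'qvel': array([ 9.53312959e-05, -1.30206868e-03,  1.64368683e-03, -6.78977035e-04,
       -3.44551063e-03,  1.08548199e-04]), 'tau': array([ 3.79864359e-03, -4.81724346e+01,  2.99244851e+01,  1.26842372e-02,
       -1.24766612e-05, -5.87998727e-06]), 'tcp_pos': array([ 0.17357982, -0.5477371 ,  0.23853198]), 'orientation': array([-7.79739278e-04,  9.88259439e-01,  1.52783090e-01,  9.94890785e-06]), 'wrist_force': array([-0.57696283,  0.31081126, -0.26911318]), 'ft_torque': array([0.00895738, 0.03830672, 0.02655833]), 'grip_force': 0.0, 'finger_gap': 0.08546962820572719}
```

View pics/top0.png

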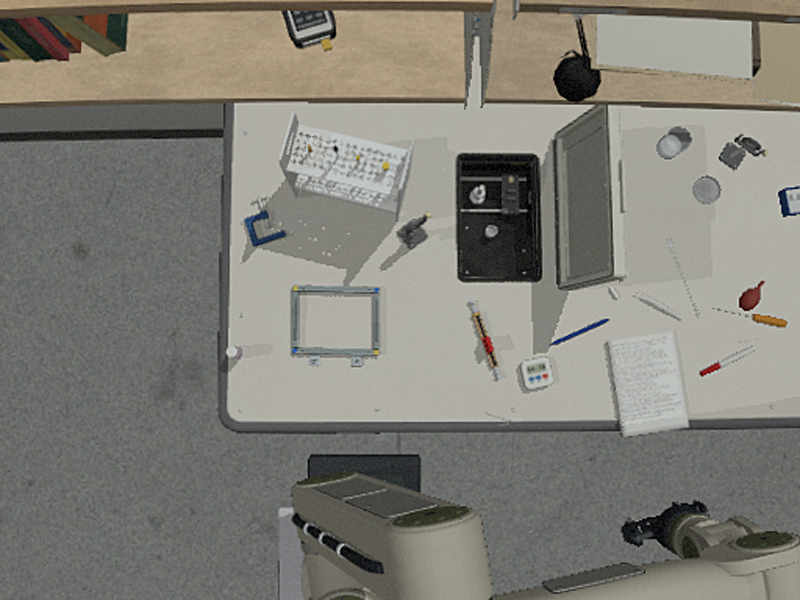

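View pics/side0.png

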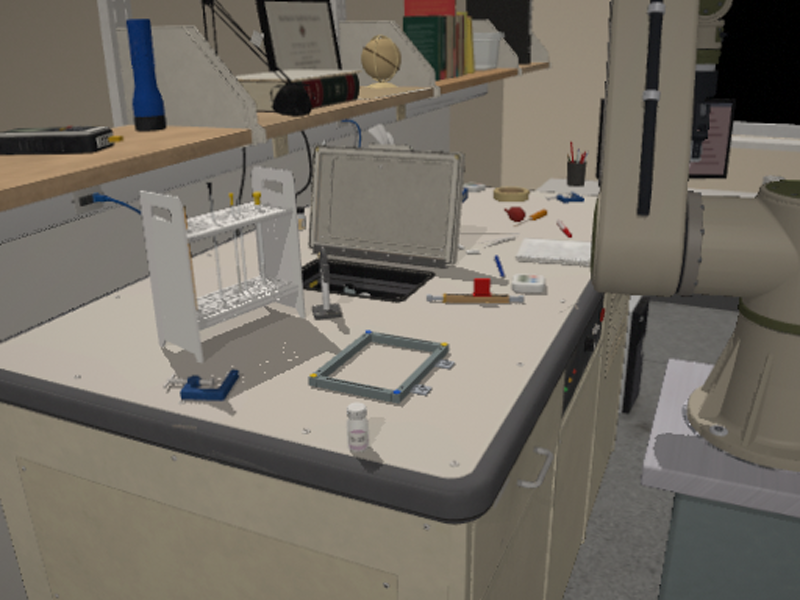

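The top view shows the sash with corners at about (294,288) to (381,354) and the rule from (472,303) to (496,378). The red fin at (489,345) is nearer the near end, so the tip points away from the robot. Next I'll measure by colour masks.

```bash
cat >> h.py <<'E'
def blobs(im,kind,roi,off=None,amin=2):
    x0,y0,x1,y1=roi;h=cv2.cvtColor(im,cv2.COLOR_BGR2HSV)[y0:y1,x0:x1].astype(int);H,S,V=h[...,0],h[...,1],h[...,2]
    m={"red":((H<8)|(H>172))&(S>150)&(V>80),"blue":(H>100)&(H<125)&(S>120),"yellow":(H>20)&(H<35)&(S>120),"wood":(H>8)&(H<25)&(S>80)}[kind].astype(np.uint8)
    n,l,st,c=cv2.connectedComponentsWithStats(m)
    return [(c[i]+[x0,y0],st[i,4],st[i,:4]) for i in range(1,n) if st[i,4]>=amin]
E
python3 - <<'E'
from h import *
c=snap("top");im=c["image"]
for k,roi,z in(("red",(295,185,330,250),.04),("wood",(295,185,330,250),.012),("blue",(180,178,250,235),.014),("yellow",(180,178,250,235),.014)):
    for b in blobs(im,k,roi): print(k,b[0].round(2),b[1],b[2],ray(c,b[0],z)[0].round(4))
s=snap("side");print("side")
for k,roi,z in(("red",(295,170,320,195),.03),("blue",(190,205,300,262),.014),("yellow",(190,205,300,262),.014)):
    for b in blobs(s["image"],k,roi): print(k,b[0].round(2),b[1],b[2],ray(s,b[0],z)[0].round(4))
a=cv2.resize(im[180:250,295:325],(300,600)*1,interpolation=cv2.INTER_CUBIC) if 0 else cv2.resize(im[180:250,180:330],(800,373),interpolation=cv2.INTER_CUBIC)
cv2.imwrite("pics/z1.png",a)
E
```

```text
red [311.78 219.92] 37 [14 30  7 11] [ 0.491  -0.2786  0.04  ]
wood [306.14 207.2 ] 51 [ 7 15 10 17] [ 0.5343 -0.2641  0.012 ]
wood [315.4 227. ] 5 [20 40  2  5] [ 0.4686 -0.2943  0.012 ]
wood [314.5 231. ] 22 [17 42  7  8] [ 0.4553 -0.2912  0.012 ]
blue [240.5 185. ] 6 [60  6  2  3] [ 0.6079 -0.0463  0.014 ]
blue [188.17 223.83] 6 [ 7 45  3  3] [0.4792 0.126  0.014 ]
yellow [188.83 184.17] 6 [8 5 3 3] [0.6107 0.1251 0.014 ]
yellow [240.5 225. ] 6 [60 46  2  3] [ 0.4754 -0.0465  0.014 ]
side
red [308.13 183.64] 117 [ 8  8 11 12] [ 0.4902 -0.2741  0.03  ]
blue [235.5 212. ] 4 [44  7  4  1] [ 0.6094 -0.0473  0.014 ]
blue [253.5 250.5] 8 [62 45  4  2] [0.481  0.1257 0.014 ]
yellow [283.83 219.67] 6 [92 14  4  2] [ 0.4781 -0.0482  0.014 ]
yellow [200.   239.62] 8 [ 8 34  5  2] [0.614  0.1238 0.014 ]
```

View pics/z1.png

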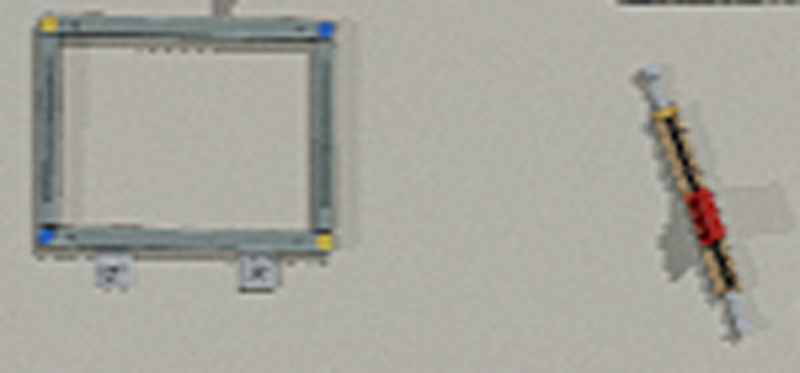

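Run:
```python
from h import *
c=snap("top");im=c["image"]
P=ray(c,[[300.9,194.1],[318.2,241.9]],.012);print(P.round(4),np.linalg.norm(P[0]-P[1])); d=P[0]-P[1];print("yaw",np.arctan2(d[1],d[0]))
g=im[188:250,296:324];h=cv2.cvtColor(g,cv2.COLOR_BGR2HSV)
# whole-rule line fit on wood/black/red pixels
m=((h[...,1]>70)|(h[...,2]<70)).astype(np.uint8)
n,l,st,ce=cv2.connectedComponentsWithStats(m);i=1+np.argmax(st[1:,4]);y,x=np.nonzero(l==i)
W=ray(c,np.c_[x+296,y+188],.013)[:,:2]
v=cv2.fitLine(W.astype(np.float32),cv2.DIST_HUBER,0,.01,.01).ravel();print(st[i],v,"yaw",np.arctan2(v[1],v[0]))
print("fin side base", [ray(snap("side"),[308.1,183.6],z)[0].round(4) for z in(.03,)])
```

```text
[[ 0.5779 -0.2471  0.012 ]
 [ 0.4193 -0.3031  0.012 ]] 0.16818074168028518
yaw 0.33977920377175014
[  6  12  17  35 168] [ 0.9395409   0.34243658  0.50188005 -0.27710694] yaw 0.34950906
fin side base [array([ 0.4904, -0.2744,  0.03  ])]
```

Request:
apply_moves --moves '[3,3,0,0,0,0.01,6,6,-1,0,0,0.02,9,8.5,-3,0,0,0.03,12.6,10.75,-5,0,0,0.038,12.6,10.75,-5,0,0,0.038,12.6,10.75,-5,0,0,0.038,12.6,10.75,-5,0,0,0.038,12.6,10.75,-5,0,0,0.038,12.6,10.75,-5,0,0,0.038,12.6,10.75,-5,0,0,0.038,12.6,10.75,-5,0,0,0.038,12.6,10.75,-5,0,0,0.038,12.6,10.75,-5,0,0,0.038,12.6,10.75,-5,0,0,0.038,12.6,10.75,-5,0,0,0.038,12.6,10.75,-5,0,0,0.038]' --claw 60 --newtons 30

```text
clock: 1.63
tcp_pos: [0.4881, -0.2808, 0.1151]
orientation: [0.001, 0.985, 0.171, 0.0]
wrist_force: [-0.2, 0.5, 0.7]
finger_gap: 0.051
grip_force: 0.0
```

Request:
apply_moves --moves '[0,0,-1,0,0,0,0,0,-2,0,0,0,0,0,-2.5,0,0,0,0,0,-3,0,0,0,0,0,-3.5,0,0,0,0,0,-3.5,0,0,0,0,0,-3.5,0,0,0]'

```text
clock: 2.22
tcp_pos: [0.4877, -0.28, 0.0268]
orientation: [-0.0, 0.985, 0.171, -0.0]
wrist_force: [-0.4, 0.6, 0.5]
finger_gap: 0.0511
grip_force: 0.0
```

Run:
```python
from h import *
s=snap("side");cv2.imwrite("pics/z2.png",cv2.resize(s["image"][130:220,250:370],(800,600),interpolation=cv2.INTER_CUBIC));st=status.get_state();print(st["tcp_pos"],st["joint_pos"],st["wrist_force"])
```

```text
[ 0.48843457 -0.28025266  0.02747592] [-6.63403354e-01  4.42278155e-01 -3.17188086e-01  8.10758982e-01
 -1.10905141e-04  2.13462711e+00] [-0.27834269  0.1954857  -0.22644573]
```

View pics/z2.png

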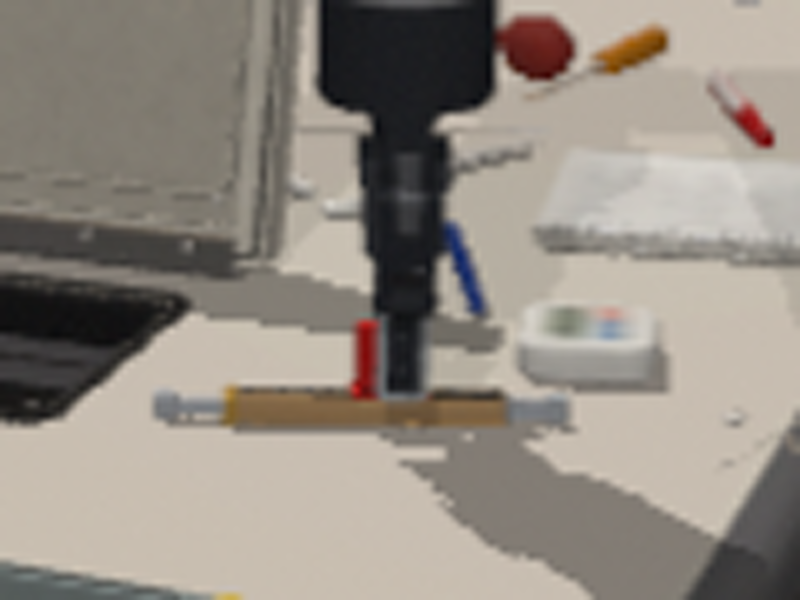

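The finger sits at x 380–425 and the fin spans about 355–428, so I shift 3 mm toward the tip and close.

Request:
apply_moves --moves '[0.11,0.04,0,0,0,0,0.11,0.04,0,0,0,0,0.11,0.04,0,0,0,0,0.11,0.04,0,0,0,0,0.11,0.04,0,0,0,0,0.11,0.04,0,0,0,0,0.11,0.04,0,0,0,0,0.11,0.04,0,0,0,0,0.11,0.04,0,0,0,0,0.11,0.04,0,0,0,0,0.11,0.04,0,0,0,0,0.11,0.04,0,0,0,0]' --claw 5 --newtons 40

```text
clock: 3.27
tcp_pos: [0.4922, -0.2791, 0.0277]
orientation: [0.001, 0.985, 0.172, 0.001]
wrist_force: [0.4, -0.7, 5.4]
finger_gap: 0.0092
grip_force: 42.7
```

Request:
apply_moves --moves '[0,0,0.4,0,0,0,0,0,1,0,0,0,0,0,2,0,0,0,0.1,0.5,2,0,0,0.11,0.3,1.3,2,0,0,0.22,0.5,2.2,2,0,0,0.34,0.7,3.1,2,0,0,0.46,0.9,4,2,0,0,0.58,1.1,5,2,0,0,0.7,1.3,6,2,0,0,0.82,1.5,7,2,0,0,0.94,1.7,8,2,0,0,1.06,1.9,9,2,0,0,1.18,2,10,2,0,0,1.3,2.2,11,2,0,0,1.42,2.3,11.7,2,0,0,1.54,2.42,12.1,2,0,0,1.66,2.42,12.28,2,0,0,1.77,2.42,12.28,2,0,0,1.844,2.42,12.28,2,0,0,1.844]'

```text
clock: 4.93
tcp_pos: [0.5506, 0.0294, 0.0762]
orientation: [-0.001, 0.457, 0.889, -0.0]
wrist_force: [-0.5, -0.4, -4.1]
finger_gap: 0.0094
grip_force: 41.5
```

Request:
apply_moves --moves '[0,0,0,0,0,0,0,0,0,0,0,0,0,0,0,0,0,0]'

```text
clock: 5.18
tcp_pos: [0.5516, 0.0283, 0.0767]
orientation: [-0.0, 0.459, 0.888, -0.0]
wrist_force: [0.1, -0.5, -3.1]
finger_gap: 0.0093
grip_force: 41.5
```

Run:
```python
from h import *
s=snap("side");cv2.imwrite("pics/z3.png",cv2.resize(s["image"][190:280,180:300],(800,600),interpolation=cv2.INTER_CUBIC));st=status.get_state();print(st["tcp_pos"],st["orientation"],st["joint_pos"],st["wrist_force"],st["ft_torque"],st["finger_gap"])
```

```text
[0.55169134 0.02828964 0.07675669] [-1.79356183e-04  4.59274126e-01  8.88294571e-01 -2.52865665e-05] [-9.41428347e-02  3.72798484e-01 -2.85749845e-01  9.12599617e-01
  8.71558578e-05  8.60212910e-01] [-0.37977605 -0.78586257 -3.62031623] [-0.05382269  0.05241184 -0.01278335] 0.009275665376792306
```

View pics/z3.png

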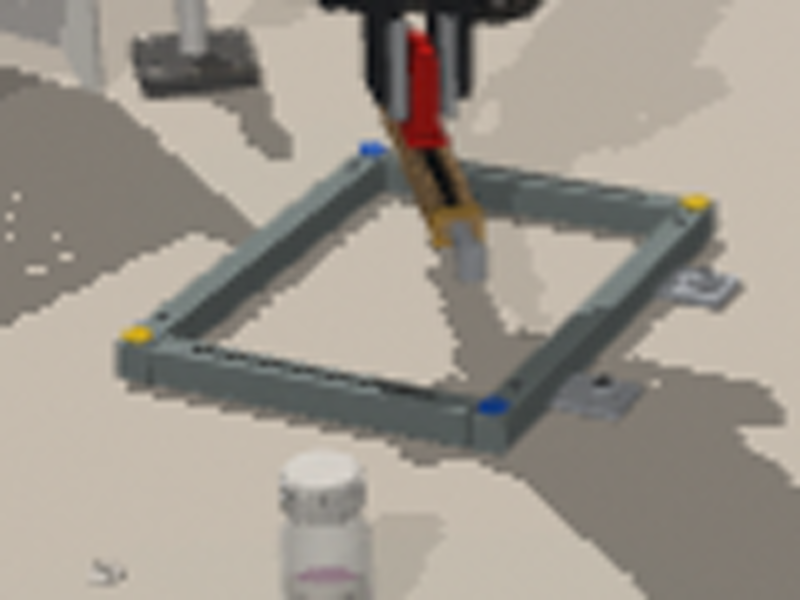

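The picture shows the rule held by the fin over the sash, with the tip pin top at about (463,228) in the crop. Next I check that against the prediction.

Run:
```python
from h import *
s=snap("side")
b=np.array([np.cos(2.189),np.sin(2.189)]);t=np.array([.5517,.0283])
for L in(.094,.097,.1): print(L,(proj(s,[*(t+L*b),.061])-[180,190])/.15)
for z in(.055,.061,.067):print(z,ray(s,[180+463*.15,190+228*.15],z)[0][:2]-t, )
```

```text
0.094 [[467.58726253 236.71315728]]
0.097 [[469.32566258 240.53652672]]
0.1 [[471.07351404 244.38060374]]
0.055 [-0.04470184  0.05926945]
0.061 [-0.05029321  0.07105686]
0.067 [-0.05588458  0.08284426]
```

Request:
apply_moves --moves '[0,0,-0.4,0,0,0,0,0,-0.8,0,0,0,0,0,-1.2,0,0,0,0,0,-1.5,0,0,0,0,0,-1.7,0,0,0,0,0,-1.84,0,0,0,0,0,-1.84,0,0,0,0,0,-1.84,0,0,0,0,0,-1.84,0,0,0]'

```text
clock: 6.03
tcp_pos: [0.5523, 0.0286, 0.0312]
orientation: [0.0, 0.459, 0.889, 0.0]
wrist_force: [0.5, 0.7, -4.5]
finger_gap: 0.009
grip_force: 41.5
```

Request:
apply_moves --moves '[0.05,-0.07,0,0,0,0,0.09,-0.13,0,0,0,0,0.14,-0.2,0,0,0,0,0.14,-0.2,0,0,0,0,0.14,-0.2,0,0,0,0]'

```text
clock: 6.45
tcp_pos: [0.5557, 0.0234, 0.031]
orientation: [0.0, 0.459, 0.889, 0.0]
wrist_force: [0.9, -1.0, -2.8]
finger_gap: 0.0096
grip_force: 41.5
```

Request:
apply_moves --moves '[0.015,-0.02,0,0,0,0,0.03,-0.04,0,0,0,0,0.03,-0.04,0,0,0,0,0.03,-0.04,0,0,0,0]'

```text
clock: 6.78
tcp_pos: [0.5561, 0.0226, 0.0308]
orientation: [-0.0, 0.459, 0.889, 0.0]
wrist_force: [0.2, -0.0, -4.1]
finger_gap: 0.0094
grip_force: 41.5
```

Request:
apply_moves --moves '[0.015,-0.02,0,0,0,0,0.03,-0.04,0,0,0,0,0.03,-0.04,0,0,0,0,0.03,-0.04,0,0,0,0]'

```text
clock: 7.12
tcp_pos: [0.5569, 0.0215, 0.0308]
orientation: [0.0, 0.459, 0.889, 0.0]
wrist_force: [-0.3, -0.3, -3.5]
finger_gap: 0.0092
grip_force: 41.5
```

Request:
apply_moves --moves '[0.015,-0.02,0,0,0,0,0.03,-0.04,0,0,0,0,0.03,-0.04,0,0,0,0,0.03,-0.04,0,0,0,0]'

```text
clock: 7.45
tcp_pos: [0.5576, 0.0206, 0.0308]
orientation: [-0.0, 0.459, 0.889, 0.0]
wrist_force: [-0.1, 1.7, -3.3]
finger_gap: 0.0092
grip_force: 41.5
```

Request:
apply_moves --moves '[0.015,-0.02,0,0,0,0,0.03,-0.04,0,0,0,0,0.03,-0.04,0,0,0,0,0.03,-0.04,0,0,0,0]'

```text
clock: 7.78
tcp_pos: [0.5578, 0.0203, 0.0307]
orientation: [-0.001, 0.458, 0.889, 0.0]
wrist_force: [-2.8, 4.0, -1.9]
finger_gap: 0.0095
grip_force: 41.8
```

Request:
apply_moves --moves '[0,0,-0.05,0,0,0,0,0,-0.1,0,0,0,0,0,-0.14,0,0,0,0,0,-0.14,0,0,0,0,0,-0.14,0,0,0]'

```text
clock: 8.2
tcp_pos: [0.5584, 0.0202, 0.0278]
orientation: [-0.0, 0.458, 0.889, 0.001]
wrist_force: [-2.7, 4.4, 1.4]
finger_gap: 0.0096
grip_force: 42.2
```

Request:
apply_moves --moves '[0,0,-0.02,0,0,0,-0.06,0.08,-0.03,0,0,0,-0.12,0.16,-0.03,0,0,0,-0.17,0.24,-0.03,0,0,0,-0.23,0.33,-0.03,0,0,0,-0.29,0.41,-0.03,0,0,0,-0.35,0.49,-0.03,0,0,0,-0.35,0.49,-0.03,0,0,0,-0.35,0.49,-0.03,0,0,0]'

```text
clock: 8.95
tcp_pos: [0.5506, 0.0314, 0.0277]
orientation: [0.001, 0.459, 0.889, 0.0]
wrist_force: [-1.9, -1.1, 6.3]
finger_gap: 0.0092
grip_force: 42.9
```

Request:
apply_moves --moves '[-0.035,0.05,0,0,0,0,-0.07,0.1,0,0,0,0,-0.07,0.1,0,0,0,0,-0.07,0.1,0,0,0,0]'

```text
clock: 9.28
tcp_pos: [0.5489, 0.0338, 0.0277]
orientation: [0.001, 0.459, 0.889, -0.0]
wrist_force: [-1.8, -1.4, 6.5]
finger_gap: 0.0091
grip_force: 42.9
```

Request:
apply_moves --moves '[-0.012,0.016,0,0,0,0,-0.023,0.033,0,0,0,0,-0.023,0.033,0,0,0,0,-0.023,0.033,0,0,0,0]'

```text
clock: 9.62
tcp_pos: [0.5484, 0.0344, 0.0277]
orientation: [0.001, 0.459, 0.889, -0.0]
wrist_force: [-1.2, -1.3, 6.0]
finger_gap: 0.0087
grip_force: 42.9
```

Request:
apply_moves --moves '[-0.012,0.016,0,0,0,0,-0.023,0.033,0,0,0,0,-0.023,0.033,0,0,0,0,-0.023,0.033,0,0,0,0]'

```text
clock: 9.95
tcp_pos: [0.5479, 0.0352, 0.0277]
orientation: [0.002, 0.459, 0.889, -0.0]
wrist_force: [-1.7, -1.0, 6.2]
finger_gap: 0.0089
grip_force: 42.9
```

Request:
apply_moves --moves '[-0.012,0.016,0,0,0,0,-0.023,0.033,0,0,0,0,-0.023,0.033,0,0,0,0,-0.023,0.033,0,0,0,0]'

```text
clock: 10.28
tcp_pos: [0.5475, 0.0358, 0.0277]
orientation: [0.002, 0.459, 0.889, -0.0]
wrist_force: [-1.3, -1.6, 4.9]
finger_gap: 0.0088
grip_force: 42.8
```

Request:
apply_moves --moves '[-0.012,0.016,0,0,0,0,-0.023,0.033,0,0,0,0,-0.023,0.033,0,0,0,0,-0.023,0.033,0,0,0,0]'

```text
clock: 10.62
tcp_pos: [0.5474, 0.0359, 0.0278]
orientation: [0.002, 0.459, 0.888, -0.001]
wrist_force: [-0.6, -5.1, 5.3]
finger_gap: 0.0096
grip_force: 42.7
```

Request:
apply_moves --moves '[-0.018,0.007,0,0,0,0.003,-0.018,0.007,0,0,0,0.003,-0.018,0.007,0,0,0,0.003,-0.018,0.007,0,0,0,0.003]'

```text
clock: 10.95
tcp_pos: [0.5474, 0.0359, 0.0278]
orientation: [0.003, 0.458, 0.889, -0.001]
wrist_force: [2.1, -6.3, 5.0]
finger_gap: 0.0092
grip_force: 42.6
```

Request:
apply_moves --moves '[-0.018,0.007,0,0,0,0.003,-0.018,0.007,0,0,0,0.003,-0.018,0.007,0,0,0,0.003,-0.018,0.007,0,0,0,0.003]'

```text
clock: 11.28
tcp_pos: [0.5474, 0.036, 0.0278]
orientation: [0.003, 0.457, 0.89, -0.0]
wrist_force: [2.6, -6.1, 3.7]
finger_gap: 0.0091
grip_force: 42.5
```

Run:
```python
from h import *
s=snap("side");cv2.imwrite("pics/z4.png",cv2.resize(s["image"][190:280,180:300],(800,600),interpolation=cv2.INTER_CUBIC));st=status.get_state();print(st["tcp_pos"],st["orientation"],st["wrist_force"],st["ft_torque"])
```

```text
[0.54742923 0.03596106 0.02779069] [ 3.15355502e-03  4.56784167e-01  8.89571842e-01 -4.66524151e-04] [ 2.78936321 -7.07404962  3.19289152] [-0.95119209 -0.21469567 -0.12843394]
```

View pics/z4.png

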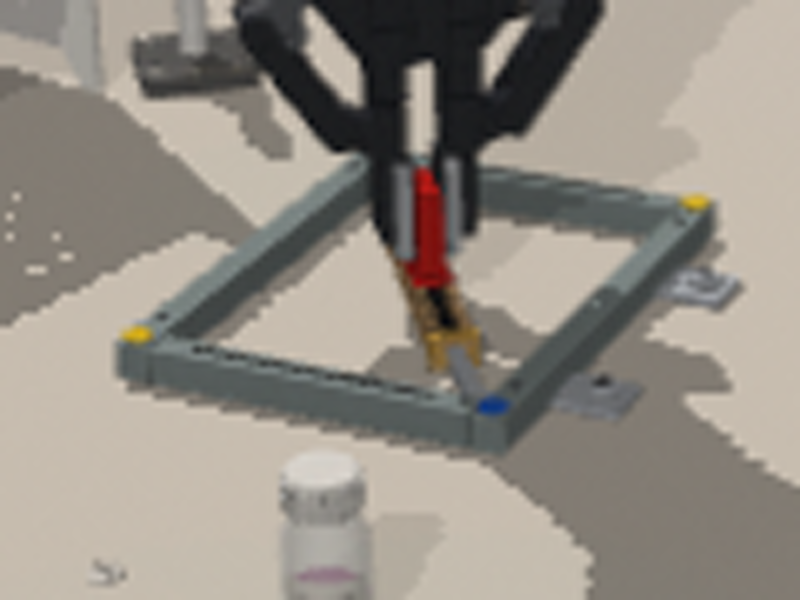

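The picture shows the tip in the near-left blue corner at about (490,400). The reaction lies along the rule, so both walls bear, and the blue length is 166 + 18.9 = 184.9 mm. Next I retract, lift and turn for yellow.

Request:
apply_moves --moves '[0.06,-0.09,0,0,0,0,0.12,-0.17,0,0,0,0,0.18,-0.26,0,0,0,0,0.24,-0.34,0,0,0,0,0.3,-0.42,0,0,0,0,0.3,-0.42,0.05,0,0,0,0.3,-0.42,0.2,0,0,0,0.3,-0.42,0.6,0,0,0,0.3,-0.42,1.1,0,0,0,0.3,-0.42,1.6,0,0,0,0.3,-0.42,2,0,0,0,0.3,-0.42,2,0,0,0,0.3,-0.42,2,0,0,0]'

```text
clock: 12.42
tcp_pos: [0.5527, 0.0275, 0.0772]
orientation: [0.001, 0.456, 0.89, 0.0]
wrist_force: [0.4, -0.9, -2.9]
finger_gap: 0.0091
grip_force: 41.6
```

Request:
apply_moves --moves '[-0.05,0.01,0,0,0,-0.08,-0.1,0.02,0,0,0,-0.2,-0.15,0.04,0,0,0,-0.32,-0.2,0.05,0,0,0,-0.44,-0.25,0.06,0,0,0,-0.56,-0.3,0.08,0,0,0,-0.68,-0.35,0.09,0,0,0,-0.8,-0.4,0.1,0,0,0,-0.92,-0.45,0.12,0,0,0,-1.04,-0.5,0.13,0,0,0,-1.16,-0.55,0.14,0,0,0,-1.24,-0.55,0.14,0,0,0,-1.269,-0.55,0.14,0,0,0,-1.269,-0.55,0.14,0,0,0,-1.269]'

```text
clock: 13.58
tcp_pos: [0.5378, 0.031, 0.0758]
orientation: [-0.0, 0.895, 0.447, -0.001]
wrist_force: [-0.3, -0.5, -2.8]
finger_gap: 0.0091
grip_force: 41.5
```

Request:
apply_moves --moves '[0,0,-0.4,0,0,0,0,0,-0.8,0,0,0,0,0,-1.2,0,0,0,0,0,-1.2,0,0,0,0,0,-1.2,0,0,0]'

```text
clock: 14.0
tcp_pos: [0.5371, 0.0311, 0.0451]
orientation: [-0.001, 0.895, 0.447, -0.001]
wrist_force: [-0.4, -0.4, -3.2]
finger_gap: 0.0093
grip_force: 41.4
```

Run:
```python
from h import *
s=snap("side");cv2.imwrite("pics/z5.png",cv2.resize(s["image"][190:280,180:300],(800,600),interpolation=cv2.INTER_CUBIC));st=status.get_state();print(st["tcp_pos"],st["orientation"],st["wrist_force"],st["joint_pos"])
```

```text
[0.5379171  0.03101122 0.04584691] [-3.57481891e-04  8.94736579e-01  4.46593716e-01 -6.16228875e-04] [-0.26086514 -0.32562482 -2.58969216] [-9.14170368e-02  3.83260833e-01 -3.58135576e-01  8.30824156e-01
 -4.08926781e-05  2.12426603e+00]
```

View pics/z5.png

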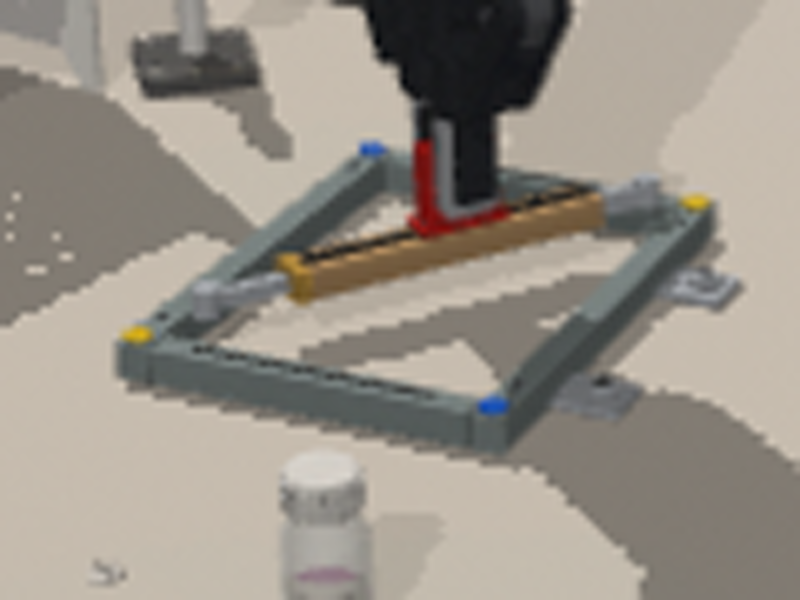

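The picture shows the rule above the yellow diagonal, tip pin at (208,297) and heel pin at (645,190), both inside the opening. I go down and seat the heel near-right.

Request:
apply_moves --moves '[0,0,-0.2,0,0,0,0,0,-0.4,0,0,0,0,0,-0.6,0,0,0,0,0,-0.6,0,0,0,-0.06,-0.08,-0.6,0,0,0,-0.12,-0.16,-0.6,0,0,0,-0.18,-0.24,-0.6,0,0,0,-0.24,-0.32,-0.6,0,0,0,-0.29,-0.38,-0.6,0,0,0,-0.29,-0.38,-0.6,0,0,0,-0.29,-0.38,-0.6,0,0,0]'

```text
clock: 14.97
tcp_pos: [0.5312, 0.0212, 0.0318]
orientation: [0.0, 0.895, 0.446, 0.0]
wrist_force: [0.2, -1.0, -3.7]
finger_gap: 0.009
grip_force: 41.5
```

Request:
apply_moves --moves '[-0.012,-0.016,0,0,0,0,-0.024,-0.032,0,0,0,0,-0.036,-0.048,0,0,0,0,-0.036,-0.048,0,0,0,0]'

```text
clock: 15.3
tcp_pos: [0.5304, 0.0202, 0.0316]
orientation: [0.0, 0.895, 0.447, 0.0]
wrist_force: [-0.1, -0.4, -2.9]
finger_gap: 0.0091
grip_force: 41.5
```

Request:
apply_moves --moves '[-0.012,-0.016,0,0,0,0,-0.024,-0.032,0,0,0,0,-0.024,-0.032,0,0,0,0,-0.024,-0.032,0,0,0,0]'

```text
clock: 15.63
tcp_pos: [0.5302, 0.0198, 0.0317]
orientation: [-0.0, 0.895, 0.447, 0.001]
wrist_force: [2.7, 2.6, -3.4]
finger_gap: 0.0093
grip_force: 41.5
```

Request:
apply_moves --moves '[-0.012,-0.02,0,0,0,0,-0.012,-0.02,0,0,0,0,-0.012,-0.02,0,0,0,0]'

```text
clock: 15.88
tcp_pos: [0.5302, 0.0196, 0.0319]
orientation: [-0.0, 0.895, 0.447, 0.001]
wrist_force: [2.7, 3.8, -3.1]
finger_gap: 0.0092
grip_force: 41.6
```

Request:
apply_moves --moves '[0,0,-0.05,0,0,0,0,0,-0.1,0,0,0,0,0,-0.18,0,0,0,0,0,-0.2,0,0,0,0,0,-0.2,0,0,0,0,0,-0.2,0,0,0]'

```text
clock: 16.38
tcp_pos: [0.5304, 0.0195, 0.0277]
orientation: [0.0, 0.895, 0.447, 0.001]
wrist_force: [0.3, 4.9, 6.5]
finger_gap: 0.009
grip_force: 42.8
```

Request:
apply_moves --moves '[0.05,0.06,0,0,0,0,0.1,0.13,0,0,0,0,0.15,0.2,0,0,0,0,0.2,0.265,0,0,0,0,0.25,0.33,0,0,0,0,0.3,0.4,0,0,0,0,0.35,0.465,0,0,0,0,0.4,0.53,0,0,0,0,0.43,0.57,0,0,0,0,0.43,0.57,0,0,0,0,0.43,0.57,0,0,0,0]'

```text
clock: 17.3
tcp_pos: [0.5405, 0.0329, 0.0277]
orientation: [0.001, 0.895, 0.446, 0.0]
wrist_force: [-0.9, 1.3, 7.7]
finger_gap: 0.0091
grip_force: 43.1
```

Request:
apply_moves --moves '[0.012,0.016,0,0,0,0,0.024,0.032,0,0,0,0,0.036,0.048,0,0,0,0,0.036,0.048,0,0,0,0]'

```text
clock: 17.63
tcp_pos: [0.5413, 0.034, 0.0277]
orientation: [0.001, 0.895, 0.446, 0.0]
wrist_force: [-1.2, 0.7, 7.9]
finger_gap: 0.0092
grip_force: 43.1
```

Request:
apply_moves --moves '[0.012,0.016,0,0,0,0,0.024,0.032,0,0,0,0,0.024,0.032,0,0,0,0,0.024,0.032,0,0,0,0]'

```text
clock: 17.97
tcp_pos: [0.5419, 0.0347, 0.0277]
orientation: [0.001, 0.895, 0.446, 0.0]
wrist_force: [-1.5, 1.0, 8.0]
finger_gap: 0.0093
grip_force: 43.1
```

Request:
apply_moves --moves '[0.012,0.016,0,0,0,0,0.024,0.032,0,0,0,0,0.024,0.032,0,0,0,0,0.024,0.032,0,0,0,0]'

```text
clock: 18.3
tcp_pos: [0.5425, 0.0355, 0.0277]
orientation: [0.001, 0.895, 0.446, 0.0]
wrist_force: [-1.8, 0.3, 7.4]
finger_gap: 0.0092
grip_force: 43.1
```

Request:
apply_moves --moves '[0.012,0.016,0,0,0,0,0.024,0.032,0,0,0,0,0.024,0.032,0,0,0,0,0.024,0.032,0,0,0,0]'

```text
clock: 18.63
tcp_pos: [0.543, 0.0363, 0.0277]
orientation: [0.001, 0.895, 0.446, 0.0]
wrist_force: [-0.7, 0.7, 8.1]
finger_gap: 0.0094
grip_force: 43.2
```

Request:
apply_moves --moves '[0.012,0.016,0,0,0,0,0.024,0.032,0,0,0,0,0.024,0.032,0,0,0,0,0.024,0.032,0,0,0,0]'

```text
clock: 18.97
tcp_pos: [0.5434, 0.0368, 0.0277]
orientation: [0.001, 0.895, 0.446, -0.0]
wrist_force: [-2.2, -0.2, 8.0]
finger_gap: 0.0091
grip_force: 43.2
```

Request:
apply_moves --moves '[0.012,0.016,0,0,0,0,0.024,0.032,0,0,0,0,0.024,0.032,0,0,0,0,0.024,0.032,0,0,0,0]'

```text
clock: 19.3
tcp_pos: [0.5435, 0.037, 0.0277]
orientation: [0.001, 0.895, 0.446, -0.001]
wrist_force: [-4.4, -2.4, 10.1]
finger_gap: 0.0094
grip_force: 43.5
```

Request:
apply_moves --moves '[0.012,0.016,0,0,0,0,0.012,0.016,0,0,0,0,0.012,0.016,0,0,0,0]'

```text
clock: 19.55
tcp_pos: [0.5435, 0.037, 0.0277]
orientation: [0.002, 0.895, 0.446, -0.001]
wrist_force: [-4.7, -3.6, 10.1]
finger_gap: 0.0092
grip_force: 43.5
```

Run:
```python
from h import *
s=snap("side");cv2.imwrite("pics/z6.png",cv2.resize(s["image"][190:280,180:300],(800,600),interpolation=cv2.INTER_CUBIC));st=status.get_state();print(st["tcp_pos"],st["orientation"],st["wrist_force"],st["ft_torque"])
```

```text
[0.54352485 0.037002   0.02770513] [ 0.00152771  0.89503049  0.44600033 -0.0013427 ] [-4.16066825 -3.66909626  9.5535341 ] [-0.62592655  0.71088405  0.04587117]
```

View pics/z6.png

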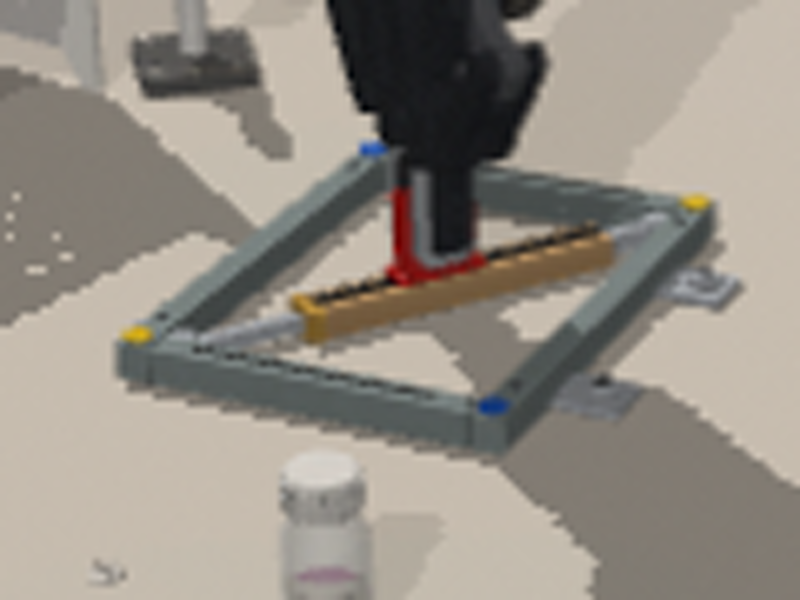

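The picture shows the tip at the far-left yellow corner (about (180,335)) and the heel at the near-right (about (660,217)). The yellow length is 166 + 21.9 = 187.9 mm against 184.9 mm for blue, so yellow is longer and the rule stays here. I'll ease the loads and release.

Request:
apply_moves --moves '[-0.008,-0.01,0.015,0,0,0,-0.015,-0.02,0.03,0,0,0,-0.015,-0.02,0.03,0,0,0,-0.015,-0.02,0.03,0,0,0]'

```text
clock: 19.93
tcp_pos: [0.5435, 0.037, 0.0278]
orientation: [0.001, 0.895, 0.446, -0.001]
wrist_force: [-3.0, -4.5, 7.4]
finger_gap: 0.0091
grip_force: 42.9
```

Request:
apply_moves --moves '[-0.008,-0.01,0.02,0,0,0,-0.012,-0.016,0.05,0,0,0,-0.012,-0.016,0.05,0,0,0,-0.012,-0.016,0.05,0,0,0]'

```text
clock: 20.27
tcp_pos: [0.5434, 0.0372, 0.0281]
orientation: [0.0, 0.895, 0.446, -0.001]
wrist_force: [-0.5, -4.7, -3.0]
finger_gap: 0.0092
grip_force: 41.6
```

Request:
apply_moves --moves '[0,0,-0.02,0,0,0,0,0,-0.02,0,0,0,0,0,-0.02,0,0,0]'

```text
clock: 20.52
tcp_pos: [0.5434, 0.0373, 0.0279]
orientation: [0.001, 0.895, 0.446, -0.001]
wrist_force: [-1.0, -5.5, -1.3]
finger_gap: 0.0094
grip_force: 41.9
```

Request:
apply_moves --moves '[0,0,0,0,0,0,0,0,0,0,0,0,0,0,0,0,0,0,0,0,0,0,0,0,0,0,0,0,0,0,0,0,0,0,0,0]' --claw 45

```text
clock: 21.02
tcp_pos: [0.5437, 0.0382, 0.0281]
orientation: [-0.0, 0.895, 0.447, 0.0]
wrist_force: [-0.6, -0.1, -0.2]
finger_gap: 0.0385
grip_force: 0.0
```

Request:
apply_moves --moves '[0,0,0.3,0,0,0,0,0,0.8,0,0,0,0,0,1.6,0,0,0,0,0,2.6,0,0,0,0,0,3.8,0,0,0,0,0,5,0,0,0,0,0,6,0,0,0,-1,-2,7,0,0,0,-2,-4,7,0,0,0,-3,-6,7,0,0,0,-3,-8,7,0,0,0,-3,-9,7,0,0,0,-3,-9,7,0,0,0,-3,-9,7,0,0,0]'

```text
clock: 22.18
tcp_pos: [0.4682, -0.1929, 0.204]
orientation: [0.002, 0.896, 0.444, 0.0]
wrist_force: [-0.9, -0.3, 0.5]
finger_gap: 0.0382
grip_force: 0.0
```

Run:
```python
from h import *
s=snap("side");t=snap("top")
a=cv2.resize(s["image"][190:280,180:300],(400,300),interpolation=cv2.INTER_CUBIC)
b=cv2.resize(t["image"][175:243,175:255],(400,340),interpolation=cv2.INTER_CUBIC)
cv2.imwrite("pics/z7.png",np.hstack([np.vstack([a,np.zeros((40,400,3),np.uint8)]),b]));st=status.get_state();print(st["tcp_pos"],st["wrist_force"],st["clock"])
```

```text
[ 0.46829714 -0.18836242  0.20352844] [ 0.1686217   1.05027632 -0.0179421 ] 22.2833
```

View pics/z7.png

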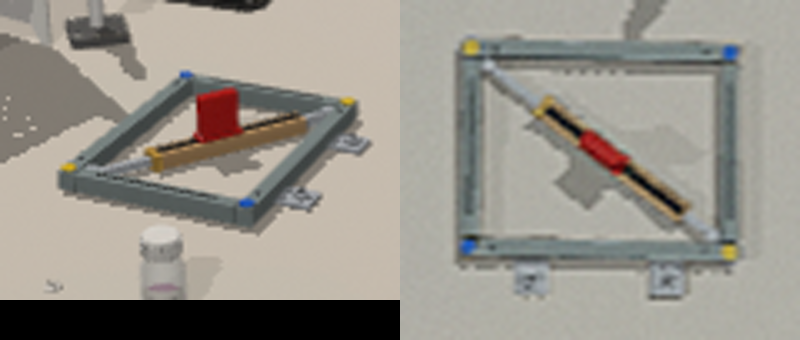

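The top view shows the rule lying in the yellow diagonal, pins at (488,65) and (713,236) in the crop, with the gripper clear. I hand in.

```bash
python3 -c "
from workcell import job
print(job.hand_in())"
```

```text
the job is handed in; nothing more can be done
None
```

The blue diagonal measured about 184.9 mm and the yellow about 187.9 mm, so the sash is about 3 mm out across the diagonals; the rule is left lying in the longer yellow diagonal, pins in its corners, and the job is handed in.

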